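# Spin-check a slide spinner and lock its cover

## Robot

A 6-joint arm with a two-finger parallel gripper is mounted at the origin on the work surface. World frame = base frame: x ahead of the robot, y to its left, z up, the work surface at z = 0. Lengths are in mm, angles in rad, forces in N, time in s.
With the tool pointing down it reaches from about 275 to 750 mm from the base axis. Payload 10.2 kg.
Tool frame: the origin (TCP) lies at the very end of the fingers, on their centre line; the grasp point (between the pads) lies 19 mm behind it (env.hold_point_z is the distance from the TCP to the grasp point, in mm); z points along the fingers, y is the line along which they close (so a half turn about z gives the same grasp; the last joint's range is limited). The gripper opens to 85 mm and grips with 20 to 120 N. Pads are 22 mm wide; open, the fingers measure 114 mm over their backs; the gripper's body (76 mm by 85 mm) begins 54 mm behind the grasp point. The pads swing forward as they close: fully open they stand 13 mm farther back than shut.
Start: joints at [-1.326, 0.313, 1.498, -0, 1.331, -0.223], TCP at [236.724, -468.607, 231.294] pointing down, gripper open.
Joint ranges: [-2.94, 2.94], [-0.97, 2.17], [0.19, 2.56], [-1.23, 4.37], [0.02, 3.11], [-2.88, 2.88]. Speed limits (rad/s): [2.39, 2.39, 3.01, 3.14, 3.14, 3.14].

## Interface

Orientations are given as a rotation vector (axis times angle).
In Python, from workcell import env gives the robot as it stands. The module is installed in compiled form; this text tells all that it offers.
- The arm moves only by the tool arm_command, never from a script. Its argument "commands" is a list of rows, each a list of 7 numbers: the shift along the tool's x, y, z in cm, then the turn, a rotation vector about the tool's x, y, z in rad, then the opening, from 0 (shut) to 1 (fully open). A call has 1 to 12 rows; each row is the pose to reach, as a shift and turn from the pose commanded when the call began, along the tool's axes at that moment; what a row does not reach only later rows make up. A row lasts 1/12 s, in which the tool goes at most 41.7 mm and 7.16 degrees, less where a joint would pass 70% of its speed; a pose out of reach is approached as far as the arm can. A call with a gripper value outside its range is refused whole. The fingers move at their own pace and stop on an object; "grip_force" is the grip in N (left out, the last holds). Time passes only in rows, so rows that repeat a pose let the fingers close. It gives the time, the measured TCP pose, the force, the opening and the grip force at its end, in the units of the state.
- env.get_obs(): the state, without advancing time (a new reading comes with each control period).
- env.camera(name): name is "scene" or "top" or "wrist"; returns (picture, depth): 384x512x3 uint8, blue, green, red; 384x512 float32, mm along the optical axis (not along the pixel's ray), 0 where there is no reading.
- env.get_calibration(name): a dict with "vfov" (degrees; the focal length in pixels is half the picture's height over the tangent of half this angle, whatever the lens; pixels are square), "cx", "cy" (the principal point, pixels), "k1" (the pictures are not rectified: a ray, as slopes to the right and down, at radius r is drawn at 1 + k1 r^2 times it, then the intrinsics apply), "camera_from_world" (4x4, takes a point from world to camera coordinates); the wrist camera has in their place "tool_from_camera" (4x4, takes a point from camera to tool coordinates, whose origin is the TCP and whose axes are the flange's). Camera axes: x right, y down, z forward; pixel columns grow to the right and rows downward; lengths in mm; the calibration is good to about 2 mm. A picture is of the moment at which its call begins: read the wrist's pose just before it. get_calibration takes no time and is no camera call.
- env.hand_in(): hands the job in; it is judged then, once.
Trained networks look in the newest picture that a camera, given by its name, has taken for a name from the list of things; names that differ only in an ending like _2 or _b are one class to them, and where a whole thing is asked for, a point or a joint stands for the part that bears it (a point fixed in the world has none). Each returns a list of dicts, best first, with "p" (0 to 1); they miss things now and then, are a little off and sometimes report something else, mostly with a low value. They report only what shows in the picture. A call takes as long as a camera call.
- env.find_in(camera, query): "at" ([x, y, z] in mm, in world coordinates, good to about 4 mm: the middle of the surface that is visible of it).
- env.trace(camera, query): "pixels" (384x512 bool, what is visible of it).
The state is a dict: "clock": time; "qpos": joint angles; "qvel": joint speeds; "joint_torque": joint torques, N m; "tool_pos": TCP position; "ee_rot": TCP orientation; "wrist_force": force on the tool from outside, world axes, zero at the start; "wrist_torque": the same for the moment, N m; "gripper_width": opening from 0.0 (shut) to 1.0 (fully open); "grip_force": force on a finger pad.
Only numpy, scipy, OpenCV 4.12 (cv2) and the standard library are available. Lean on these libraries where they do the work, as an engineer would, in place of code of your own. Each camera call takes 0.05 s, during which the arm holds its last target. There are 200 camera calls.

## Task

Before the next run of the slide spinner on the bench, push the rotor round with a fingertip so that it coasts freely on its own for a good second with nothing touching it. Then swing the cover fully shut over the bowl and fasten it: push its sprung wing stud in (the pin underneath only enters when it lines up with the hidden slot, so feel for it) and turn it clockwise until it springs back into its notch and stays locked by itself. Let go, and leave the bottles and the tape roll where they are.

Things in the scene. Friction and masses are not known exactly. Their poses are not given: they have to be found in the camera images.
- spinner: Fixed white bench appliance, a box 270 (x) x 190 (y) x 85 mm high; origin at the centre of its underside on the bench, z up. In its top is an open round bowl, 144 mm wide and 47 mm deep, centred on its z axis. The cover's pivot stands at x = -95 mm, y = 0 (the end nearer the robot).
- bowl_center (a point): Centre of the bowl's mouth, level with the top face (85 mm above the bench); axes as spinner.
- rotor_center (a point): On the rotor's axis (same vertical axis as the bowl), level with the top of the arms, 75 mm above the bench (10 mm below the bowl's mouth). Turns with the rotor: its x axis points along arm 1.
- rotor (a joint): Angle of the rotor, rad, endless: 0 when arm 1 points along the spinner's +x, growing counter-clockwise from above. Aluminium, 0.4 to 0.7 kg, very easy bearing: hub 34 mm diameter up to 77 mm above the bench, a 16 mm nut on it to 85 mm; three plain radial arms 120 degrees apart, 12 mm wide, 24 mm high (51 to 75 mm above the bench), reaching 60 mm from the axis.
- cover (a joint): Swing of the cover, rad: 0 = fully shut against its stop, growing to 1.9 as it swings level, counter-clockwise from above, about its upright pivot. Friction (0.06 N m) holds it where it is left. Flat steel plate 6 mm thick, top face 107 mm above the bench: a 152 mm disc centred 95 mm from the pivot, and a 44 mm wide tongue carrying the stud 190 mm from the pivot.
- cover_knob (a point): Middle of the black upright knob on the cover (22 mm diameter, 28 mm high, from 107 to 135 mm above the bench), 95 mm from the pivot; x axis points from the pivot to the stud, z up.
- stud_head (a point): On the stud's vertical axis, 8 mm below the top of its upright aluminium wing (42 mm long, 10 thick, 30 high; stud out: 127 to 157 mm above the bench, this point at 149). x along the wing, z up; moves and turns with the stud. Below the wing a 12 mm shaft and a 26 mm wide bush up to 111 mm. Under the cover a cross-pin lies parallel to the wing; the wing turns freely while the stud is out.
- stud_press (a joint): How far the stud is pushed in, m: 0 = out (spring 3 N), about 0.0015 = pin stopped hard on the keeper beside the slot, over 0.0135 = through the slot, free to turn clockwise a quarter turn to a stop (spring 8 N; other way blocked), 0.017 = bottomed. Let go after the full turn it springs back to 0.0105 = locked in its notch. Let go part-way it stays caught near 0.0135 and can be regripped.
- bottle: Loose glass bottle, 72 mm diameter, 150 mm high, origin under its base. Bystander.
- flask: Loose small glass jar, 48 mm diameter, 100 mm high, origin under its base. Bystander.
- tape: Loose roll of tape lying flat, 68 mm diameter, 24 mm high, origin under its base. Bystander.
- keeper_spot (a point): Fixed point on the spinner (95 mm along its +x from the bowl's axis), middle of the slotted steel keeper plate, 93 mm above the bench; the stud stands over it when the cover is shut. Axes are the spinner's, NOT the slot's: the slot's direction is not measured; it lies within 0.45 rad either side of the spinner's x axis. The pin enters when the wing is parallel to it within about 0.15 rad.

How it is judged (in metres and radians):
On the way, in this order (a step that is already met when the one before it is completed fails the run):
1. The rotor coasts by itself, at 0.8 rad/s or more, with nothing touching it, for 1 s, the cover still swung aside ((velocity of joint rotor above 0.8 rad/s or velocity of joint rotor below -0.8 rad/s) and contact force between rotor and anything else below 0.05 N and value of joint cover above 1.2 rad), for 1 s.
2. The cover is fully shut (within 0.05 rad) (value of joint cover below 0.05 rad), for 0.2 s.
At the end, for the whole second after the job is handed in: The cover is shut (within 0.05 rad) and the stud, let go, rests pushed in by 9 to 12 mm, i.e. caught in its locking notch (value of joint cover below 0.05 rad and value of joint stud_press between 0.009 and 0.012 m); the robot touches nothing.
It fails at once if a bystander (bottle, jar, tape roll) is moved by more than 30 mm (distance of any of bottle, flask, tape from where it was at the start of the episode above 0.03 m).
It also fails if it takes over 72 s, if anything falls off the work surface, if the arm or the gripper's body presses on something with over 40 N, if the wrist force passes 120 N, or if a joint passes its speed limit or range.

## Working session

There is one attempt and no reset: what is moved stays moved. The work goes in short steps, Python scripts to look and compute and a tool call to move; the robot and the scene stay as the last step left them, time stands still between calls to the robot, and variables do not carry over. Pictures are saved under pics/ and viewed, at most 10 in all, crops included, and the job is handed in when it is done.

Besides the shell and the picture viewer there is one more tool, called after "Emit:" as name(argument=value, ...) on one line, values as JSON. arm_command: Moves the arm, as the interface text tells. Its arguments: {"type":"object","properties":{"commands":{"type":"array"},"grip_force":{"type":"number"}},"required":["commands"]}

```bash
mkdir -p pics; cat > h.py <<'E'
import numpy as np, cv2
from scipy.spatial.transform import Rotation as R
from workcell import env
def world(cam,u,v,d,obs=None):
    c=env.get_calibration(cam); f=192/np.tan(np.radians(c['vfov'])/2)
    xd=np.array([(u-c['cx'])/f,(v-c['cy'])/f]); x=xd.copy()
    for _ in range(20): x=xd/(1+c['k1']*(x@x))
    p=np.array([x[0]*d,x[1]*d,d,1])
    if cam=='wrist':
        q=np.array(c['tool_from_camera'])@p
        return R.from_rotvec(obs['ee_rot']).apply(q[:3])+obs['tool_pos']
    return (np.linalg.inv(np.array(c['camera_from_world']))@p)[:3]
E
python3 - <<'E'
from h import *
o=env.get_obs(); print({k:np.round(v,3).tolist() for k,v in o.items()})
for n in ['top','scene']:
    p,d=env.camera(n); cv2.imwrite(f'pics/{n}0.png',p); np.save(f'{n}0.npy',d)
    for q in ['spinner','rotor','rotor_center','cover','cover_knob','stud_head','bottle','flask','tape']:
        print(n,q,[(np.round(r['at']).tolist(),round(float(r['p']),2)) for r in env.find_in(n,q)[:2]])
print(env.get_calibration('top'))
E
```

```text
{'clock': 0.0, 'qpos': [-1.326, 0.313, 1.498, 0.0, 1.331, -0.223], 'qvel': [-0.0, 0.0, -0.001, 0.002, -0.003, 0.0], 'joint_torque': [0.0, -41.227, -25.974, -0.0, 0.004, 0.0], 'tool_pos': [236.685, -468.341, 230.726], 'ee_rot': [-3.055, -0.728, -0.0], 'wrist_force': [0.14, -0.768, -0.335], 'wrist_torque': [-0.004, 0.018, 0.048], 'grip_force': 0.0, 'gripper_width': 1.0}
top spinner [([557.0, 74.0, 88.0], 0.65)]
top rotor [([579.0, 46.0, 70.0], 0.78)]
top rotor_center [([579.0, 49.0, 73.0], 0.79), ([556.0, 76.0, 86.0], 0.4)]
top cover [([506.0, 161.0, 103.0], 0.96)]
top cover_knob [([510.0, 160.0, 110.0], 0.78)]
top stud_head [([514.0, 248.0, 152.0], 0.46)]
top bottle [([454.0, -358.0, 100.0], 0.71)]
top flask [([634.0, -363.0, 101.0], 0.76)]
top tape [([628.0, 342.0, 20.0], 0.58)]
scene spinner [([575.0, 105.0, 86.0], 0.81), ([466.0, -352.0, 80.0], 0.66)]
scene rotor [([591.0, 56.0, 74.0], 0.86)]
scene rotor_center [([592.0, 51.0, 74.0], 0.71)]
scene cover [([514.0, 169.0, 105.0], 0.57)]
scene cover_knob [([520.0, 168.0, 106.0], 0.62)]
scene stud_head [([520.0, 259.0, 148.0], 0.78)]
scene bottle [([462.0, -353.0, 80.0], 0.74), ([515.0, 169.0, 104.0], 0.38)]
scene flask [([645.0, -357.0, 66.0], 0.97)]
scene tape [([634.0, 352.0, 27.0], 0.77)]
{'vfov': 42.224388059781624, 'cx': 263.9248529160663, 'cy': 198.70094951674645, 'k1': -0.195651355186332, 'camera_from_world': array([[-2.42903696e-02, -9.99704940e-01,  1.06453265e-04,
        -9.20964011e+00],
       [-9.89791693e-01,  2.40345431e-02, -1.40480407e-01,
         5.77211616e+02],
       [ 1.40436398e-01, -3.51768757e-03, -9.90083453e-01,
         1.30959962e+03],
       [ 0.00000000e+00,  0.00000000e+00,  0.00000000e+00,
         1.00000000e+00]])}
```

View pics/top0.png

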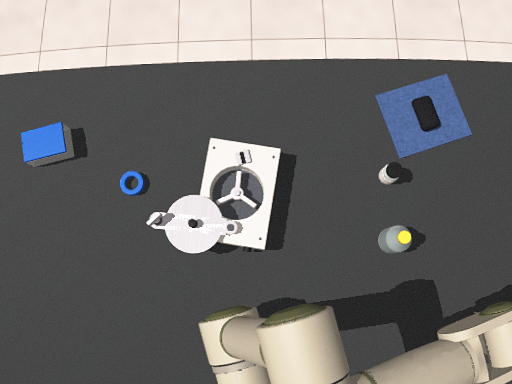

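View pics/scene0.png

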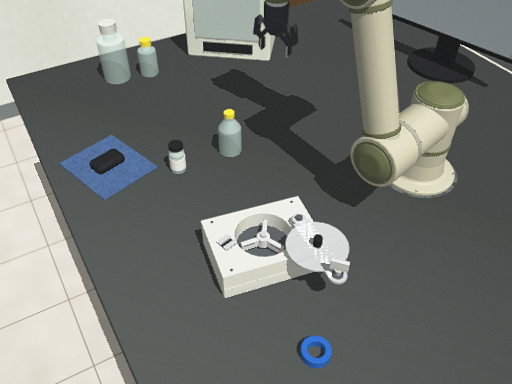

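The top view shows the keeper at about (244,157), the rotor nut at (237,193), the cover pivot at (232,228) and the wing near (156,219). Next I'll compute those points at their known heights.

```bash
cat >> h.py <<'E'
def at_z(cam,u,v,z,obs=None):
    a=world(cam,u,v,100,obs); b=world(cam,u,v,1000,obs)
    return a+(b-a)*(z-a[2])/(b[2]-a[2])
def rel(target,yawtool=None):
    o=env.get_obs(); r=R.from_rotvec(o['ee_rot'])
    s=r.inv().apply(np.array(target)-o['tool_pos'])/10
    return np.round(s,2)
E
python3 - <<'E'
from h import *
d=np.load('top0.npy')
for n,u,v,z in [('keeper',244,157,93),('nut',237,193,85),('pivot',232,228,107),('knob',193,223,135),('wing',157,219,150),('c1',210,139,85),('c2',281,150,85),('c3',265,250,85)]:
    print(n,np.round(at_z('top',u,v,z)),np.round(world('top',u,v,d[v,u])))
print(np.round(env.get_calibration('wrist')['tool_from_camera'],3),env.get_calibration('wrist')['vfov'])
o=env.get_obs();print(R.from_rotvec(o['ee_rot']).as_matrix().round(3)); print(rel([520,50,400]))
E
```

```text
keeper [682.  27.  93.] [684.  27.  86.]
nut [587.  47.  85.] [587.  47.  86.]
pivot [494.  61. 107.] [493.  61. 108.]
knob [506. 157. 135.] [506. 158. 130.]
wing [517. 246. 150.] [518. 250. 133.]
c1 [736. 118.  85.] [758. 126.   4.]
c2 [701. -72.  85.] [722. -75.  -3.]
c3 [436. -23.  85.] [439. -23.  -1.]
[[ 1.00000e-03 -9.63000e-01 -2.70000e-01  6.96460e+01]
 [ 1.00000e+00  1.00000e-03 -0.00000e+00 -1.25400e+00]
 [ 1.00000e-03 -2.70000e-01  9.63000e-01 -1.42448e+02]
 [ 0.00000e+00  0.00000e+00  0.00000e+00  1.00000e+00]] 58.63722905410699
[[ 0.893  0.451 -0.   ]
 [ 0.451 -0.893  0.   ]
 [-0.    -0.    -1.   ]]
[ 48.67 -33.52 -16.87]
```

```bash
python3 -c "
from h import *
print(rel([590,70,280]))"
```

```text
[ 55.82 -32.14  -4.87]
```

Emit:
arm_command(commands=[[3.5, -2, -1, 0, 0, -0.06, 0], [7, -4, -2, 0, 0, -0.12, 0], [10.5, -6, -3, 0, 0, -0.2, 0], [14, -8, -4, 0, 0, -0.3, 0], [17.5, -10, -5, 0, 0, -0.4, 0], [21, -12, -5, 0, 0, -0.5, 0], [24.5, -14, -5, 0, 0, -0.6, 0], [28, -16, -5, 0, 0, -0.7, 0], [31.5, -18, -5, 0, 0, -0.8, 0], [35, -20, -5, 0, 0, -0.9, 0], [38.5, -22, -5, 0, 0, -0.93, 0], [42, -24, -5, 0, 0, -0.93, 0]])

```text
clock: 2.0
tool_pos: [504.1, -63.0, 281.5]
ee_rot: [2.403, 2.023, 0.0]
wrist_force: [-0.4, -1.1, -0.0]
gripper_width: 0.005
grip_force: 0.0
```

```bash
python3 -c "
from h import *
o=env.get_obs();print(o['qpos'].round(3),o['tool_pos'].round(),R.from_rotvec(o['ee_rot']).as_matrix().round(2),o['clock'])
print(rel([590,70,280]))"
```

```text
[-0.355  0.243  1.459 -0.     1.439 -0.184] [504. -63. 281.] [[ 0.17  0.99  0.  ]
 [ 0.99 -0.17 -0.  ]
 [-0.    0.   -1.  ]] 2.0
[14.57  6.2   0.15]
```

Emit:
arm_command(commands=[[3.5, 1.5, 0, 0, 0, 0, 0], [7, 3, 0, 0, 0, 0, 0], [10.5, 4.5, 0, 0, 0, 0, 0], [14.5, 6.2, 0, 0, 0, 0, 0], [14.5, 6.2, 0, 0, 0, 0, 0], [14.5, 6.2, 0, 0, 0, 0, 0]])

```text
clock: 2.5
tool_pos: [589.8, 68.8, 280.4]
ee_rot: [-2.401, -2.024, 0.001]
wrist_force: [-0.4, -0.3, -0.3]
gripper_width: -0.001
grip_force: 0.0
```

```bash
python3 - <<'E'
from h import *
o=env.get_obs();p,d=env.camera('wrist'); np.savez('w1.npz',p=p,d=d,tool_pos=o['tool_pos'],ee_rot=o['ee_rot'])
cv2.imwrite('pics/w1.png',cv2.resize(p,None,fx=1.5,fy=1.5,interpolation=cv2.INTER_CUBIC)); print(o['tool_pos'],o['qvel'].round(3))
E
```

```text
[589.79204941  68.8078584  280.42835636] [-0.055 -0.039  0.04  -0.01  -0.005 -0.018]
```

View pics/w1.png

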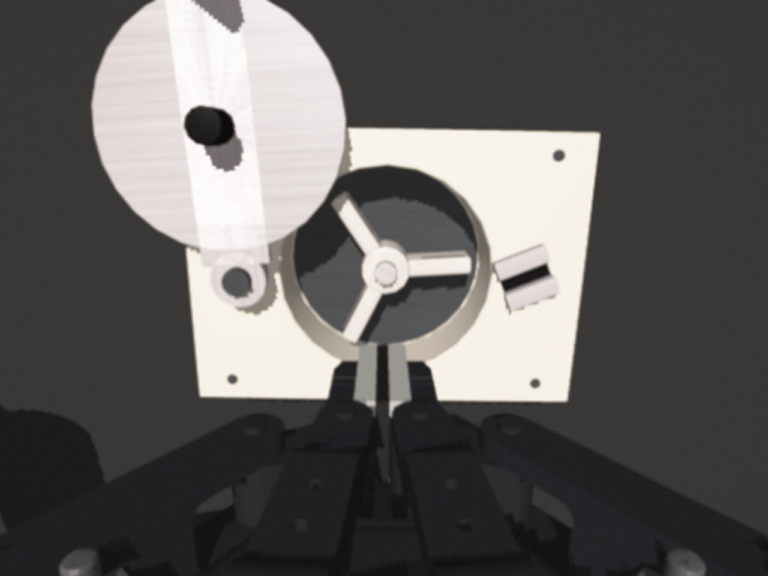

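The wrist view shows the rotor nut at (386,273), the arms at about 0°, 115° and 245° in the picture, the keeper at (525,277) with its dark slot running from (502,285) to (549,268), and the pivot at (237,280), all at 1.5× scale.

```bash
python3 - <<'E'
from h import *
o=np.load('w1.npz'); p=o['p']
f=lambda u,v,z: at_z('wrist',u/1.5,v/1.5,z,o)
P={n:f(u,v,z) for n,u,v,z in [('nut',386,273,85),('keeper',525,277,93),('pivot',237,280,115),('knob',205,125,135),('k0',502,285,93),('k1',549,268,93),('arm1',468,264,75),('arm2',341,202,75),('arm3',350,337,75)]}
for k in P: print(k,P[k].round(1))
ang=lambda a,b: np.arctan2((P[b]-P[a])[1],(P[b]-P[a])[0])
print('spin',ang('nut','keeper'),ang('pivot','keeper'),'slot',ang('k0','k1'))
for a in ['arm1','arm2','arm3']: print(a,ang('nut',a))
# slot by dark pixels & plate edges around keeper
c=p[155:215,325:378].astype(int).sum(2); print((c//30))[::3] if 0 else None
ys,xs=np.nonzero(c<150); 
w=np.array([at_z('wrist',x+325,y+155,93,o)[:2] for x,y in zip(xs,ys)]); 
q=w-w.mean(0); e=np.linalg.eigh(q.T@q)[1][:,1]; print(len(w),w.mean(0),np.arctan2(e[1],e[0]))
# top face edges: white
m=(p.min(2)>200).astype(np.uint8)
for c in [(348/1.5,128/1.5),(600/1.5,132/1.5),(568/1.5,402/1.5),(200/1.5,397/1.5)]: print(at_z('wrist',*c,85,o).round(1))
for q_ in ['rotor','cover_knob','stud_head']: print(q_,[(np.round(r['at']),round(float(r['p']),2)) for r in env.find_in('wrist',q_)[:1]])
E
```

```text
nut [589.5  50.4  85. ]
keeper [680.9  34.2  93. ]
pivot [498.1  69.5 115. ]
knob [508.6 161.5 135. ]
k0 [665.1  31.2  93. ]
k1 [697.3  37.6  93. ]
arm1 [646.6  44.6  75. ]
arm2 [567.4 101.9  75. ]
arm3 [555.3   4.8  75. ]
spin -0.17635968186768036 -0.19085671417013286 slot 0.1968453467910427
arm1 -0.10170917117516454
arm2 1.9762250443979883
arm3 -2.213912277969597
182 [680.63891326  34.12224697] -2.925283440959708
[581.6 148.1  85. ]
[739.6 119.2  85. ]
[705.5 -69.1  85. ]
[439.  -19.4  85. ]
rotor [(array([583.,  52.,  81.]), 0.56)]
cover_knob [(array([506., 156., 109.]), 0.72)]
stud_head [(array([502., 156., 107.]), 0.42)]
```

Emit:
arm_command(commands=[[-1.5, 1.5, 3, 0, 0, 0, 0], [-3, 3, 6, 0, 0, 0, 0], [-4.4, 4.3, 9, 0, 0, 0, 0], [-4.4, 4.3, 12, 0, 0, 0, 0], [-4.4, 4.3, 15, 0, 0, 0, 0], [-4.4, 4.3, 17.5, 0, 0, 0, 0], [-4.4, 4.3, 17.5, 0, 0, 0, 0], [-4.4, 4.3, 17.5, 0, 0, 0, 0]])

```text
clock: 3.37
tool_pos: [623.8, 15.5, 106.5]
ee_rot: [-2.406, -2.019, 0.001]
wrist_force: [-0.1, 0.3, 0.9]
gripper_width: -0.005
grip_force: 0.0
```

```bash
python3 - <<'E'
from h import *
o=env.get_obs();p,d=env.camera('wrist'); print(o['tool_pos'],rel([625.6,18,62]))
cv2.imwrite('pics/w2.png',p)
E
```

```text
[623.80946223  15.53642846 106.52090506] [0.25 0.04 4.61]
```

View pics/w2.png

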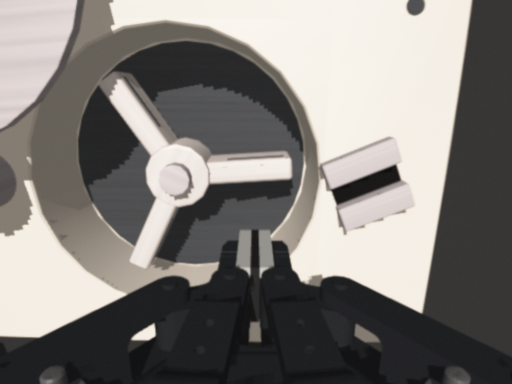

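The fingertips sit at (253,235), inside the gap and below arm 1 at (250,168). Pushing now.

Emit:
arm_command(commands=[[0, 0, 2.5, 0, 0, 0, 0], [0, 0, 4.4, 0, 0, 0, 0], [0.2, 0, 4.4, 0, 0, 0, 0], [0.8, 0, 4.4, 0, 0, 0, 0], [1.6, 0, 4.4, 0, 0, 0, 0], [2.4, 0, 4.4, 0, 0, 0, 0], [3.2, 0, 4.4, 0, 0, 0, 0], [4.0, 0, 4.4, 0, 0, 0, 0], [3.8, 0, 0.5, 0, 0, 0, 0], [3.0, 0, -3.5, 0, 0, 0, 0], [2.0, 0, -7, 0, 0, 0, 0], [2.0, 0, -10, 0, 0, 0, 0]])

```text
clock: 4.42
tool_pos: [627.8, 35.6, 209.7]
ee_rot: [2.404, 2.019, 0.002]
wrist_force: [-0.0, -0.1, 1.2]
gripper_width: 0.001
grip_force: 0.0
```

```bash
python3 - <<'E'
from h import *
fr=[]
for i in range(5):
    t=env.get_obs()['clock']; p,d=env.camera('wrist'); fr.append(p); print(round(t,3),env.get_obs()['tool_pos'].round())
fr=[cv2.resize(f[20:300,60:400],None,fx=.75,fy=.75) for f in fr[:3]]
cv2.imwrite('pics/spin.png',np.hstack(fr))
E
```

```text
4.417 [630.  36. 216.]
4.467 [630.  36. 213.]
4.517 [629.  37. 209.]
4.567 [628.  37. 207.]
4.617 [627.  37. 205.]
```

View pics/spin.png

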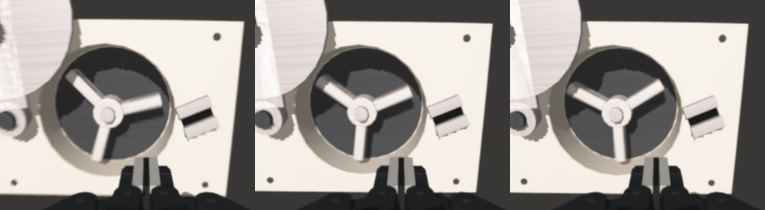

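The rotor is turning counter-clockwise at about 3 rad/s and nothing is touching it. I'll move over to the cover while it coasts.

Emit:
arm_command(commands=[[1, -1.5, 0, 0, 0, -0.12, 0], [2, -3, 0, 0, 0, -0.24, 0], [3, -4.5, 0, 0, 0, -0.36, 0], [4, -6, 0, 0, 0, -0.48, 0], [5, -7.5, 0, 0, 0, -0.6, 0], [6, -9, 0, 0, 0, -0.72, 0], [7, -10.5, 0, 0, 0, -0.84, 0], [8, -12, 0, 0, 0, -0.96, 0], [8.5, -13.5, 0, 0, 0, -1.08, 0], [9, -15, 0, 0, 0, -1.2, 0], [9.5, -16.5, 0, 0, 0, -1.32, 0], [9.5, -17.5, 0, 0, 0, -1.44, 0]])

```text
clock: 5.67
tool_pos: [469.8, 161.0, 204.8]
ee_rot: [-0.464, -3.104, 0.001]
wrist_force: [0.3, -0.5, -0.1]
gripper_width: 0.004
grip_force: 0.0
```

```bash
python3 - <<'E'
from h import *
o=env.get_obs();p,d=env.camera('wrist'); x=R.from_rotvec(o['ee_rot']).as_matrix()[:,0]
print(o['clock'],o['tool_pos'],np.arctan2(x[1],x[0]),o['qpos'].round(2)); print(rel([471,161,117]))
np.savez('w3.npz',p=p,d=d,tool_pos=o['tool_pos'],ee_rot=o['ee_rot']); cv2.imwrite('pics/w3.png',p)
E
```

```text
5.6667 [469.79630242 160.95466722 204.82297239] 2.8449474080922887 [ 0.09  0.28  1.62  0.    1.25 -1.18]
[-0.24  0.08  8.8 ]
```

View pics/w3.png

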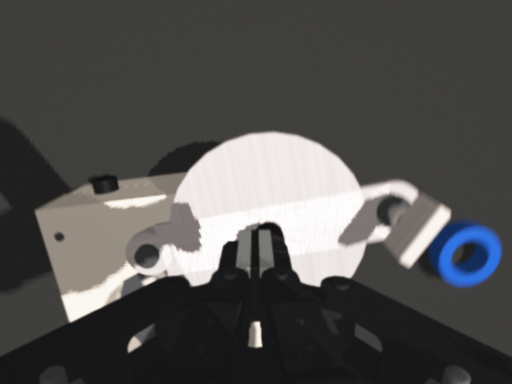

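The wrist view shows the knob just beyond the fingertips at (267,227), the pivot at (148,252) and the wing running from (443,208) to (408,260).

```bash
python3 - <<'E'
from h import *
o=np.load('w3.npz')
for u,v,z in [(267,226,135),(148,254,115),(443,206,157),(402,257,157),(424,232,157)]: print(at_z('wrist',u,v,z,o).round(1))
pv=np.array([496.1,66.8])
Y=2.845
r=lambda a:np.array([[np.cos(a),np.sin(a)],[np.sin(a),-np.cos(a)]])
T0=np.array([471,161.])
for phi in list(np.arange(1.6,-0.19,-.1))+[-.18,-.2]:
    a=phi+.2276; t=pv+97.5*np.array([np.cos(a),np.sin(a)]); print(round(phi,2),t.round(1),'yaw',round(phi+np.pi/2,3))
E
```

```text
[489.  165.6 135. ]
[492.6  72.3 115. ]
[498.8 270.9 157. ]
[524.5 241.4 157. ]
[512.  257.2 157. ]
1.6 [471.3 161.1] yaw 3.171
1.5 [480.9 163.1] yaw 3.071
1.4 [490.6 164.1] yaw 2.971
1.3 [500.3 164.2] yaw 2.871
1.2 [510.  163.3] yaw 2.771
1.1 [519.6 161.4] yaw 2.671
1.0 [528.9 158.6] yaw 2.571
0.9 [537.9 154.9] yaw 2.471
0.8 [546.5 150.3] yaw 2.371
0.7 [554.6 144.8] yaw 2.271
0.6 [562.1 138.6] yaw 2.171
0.5 [568.9 131.6] yaw 2.071
0.4 [575.  124.1] yaw 1.971
0.3 [580.3 115.9] yaw 1.871
0.2 [584.8 107.2] yaw 1.771
0.1 [588.4  98.2] yaw 1.671
-0.0 [591.1  88.8] yaw 1.571
-0.1 [592.8  79.2] yaw 1.471
-0.18 [593.5  71.4] yaw 1.391
-0.2 [593.6  69.5] yaw 1.371
```

Emit:
arm_command(commands=[[-0.2, 0, 2.5, 0, 0, -0.11, 0], [-0.2, 0, 5, 0, 0, -0.22, 0], [-0.2, 0, 7, 0, 0, -0.3, 0], [-0.2, 0, 8.7, 0, 0, -0.3, 0], [-0.2, 0, 8.7, 0, 0, -0.3, 0]])

```text
clock: 6.13
tool_pos: [471.6, 159.0, 115.4]
ee_rot: [-0.01, -3.134, 0.001]
wrist_force: [-1.0, 0.1, -0.5]
gripper_width: -0.004
grip_force: 0.0
```

```bash
cat >> h.py <<'E'
def yaw():
    x=R.from_rotvec(env.get_obs()['ee_rot']).as_matrix()[:,0]; return np.arctan2(x[1],x[0])
def rows(wps):
    for t,y in wps:
        dy=(y-yaw()+np.pi)%(2*np.pi)-np.pi
        print(rel(t).tolist(),'rz',round(-dy,2))
E
python3 - <<'E'
from h import *
o=env.get_obs(); print(o['tool_pos'],yaw(),o['wrist_force'])
pv=np.array([496.1,66.8]); w=[]
for phi in np.linspace(1.5,.4,12):
    a=phi+.2276; t=pv+97.5*np.array([np.cos(a),np.sin(a)]); w.append(([*t,117],phi+np.pi/2))
rows(w)
E
```

```text
[471.55855543 159.00806238 115.36443606] 3.135152770784473 [-0.96354041  0.12492645 -0.51679833]
[-0.93, 0.42, -0.17] rz 0.06
[-1.9, 0.53, -0.18] rz 0.16
[-2.87, 0.54, -0.19] rz 0.26
[-3.84, 0.45, -0.19] rz 0.36
[-4.8, 0.27, -0.2] rz 0.46
[-5.73, -0.0, -0.21] rz 0.56
[-6.64, -0.37, -0.21] rz 0.66
[-7.5, -0.83, -0.22] rz 0.76
[-8.31, -1.37, -0.23] rz 0.86
[-9.06, -1.98, -0.23] rz 0.96
[-9.75, -2.67, -0.24] rz 1.06
[-10.37, -3.43, -0.24] rz 1.16
```

Emit:
arm_command(commands=[[-0.9, 0.4, -0.1, 0, 0, 0.06, 0], [-1.9, 0.5, -0.1, 0, 0, 0.16, 0], [-2.9, 0.5, -0.1, 0, 0, 0.26, 0], [-3.8, 0.45, -0.1, 0, 0, 0.36, 0], [-4.8, 0.3, -0.1, 0, 0, 0.46, 0], [-5.7, 0, -0.1, 0, 0, 0.56, 0], [-6.6, -0.4, -0.1, 0, 0, 0.66, 0], [-7.5, -0.8, -0.1, 0, 0, 0.76, 0], [-8.3, -1.4, -0.1, 0, 0, 0.86, 0], [-9.1, -2, -0.1, 0, 0, 0.96, 0], [-9.75, -2.7, -0.1, 0, 0, 1.06, 0], [-10.4, -3.4, -0.1, 0, 0, 1.16, 0]])

```text
clock: 7.13
tool_pos: [577.7, 124.8, 120.5]
ee_rot: [-1.736, -2.617, 0.0]
wrist_force: [-1.2, 0.2, 0.6]
gripper_width: 0.005
grip_force: 0.6
```

```bash

python3 - <<'E'
from h import *
o=env.get_obs(); print(o['tool_pos'],yaw(),o['wrist_force'])
pv=np.array([496.1,66.8]); w=[]
for phi in np.r_[np.linspace(.3,-.2,6),-.23]:
    a=phi+.2276; t=pv+97.5*np.array([np.cos(a),np.sin(a)]); w.append(([*t,117],phi+np.pi/2))
rows(w)
p,d=env.camera('wrist');print([(r['at'],r['p']) for r in env.find_in('wrist','stud_head')[:1]])
p,d=env.camera('top');cv2.imwrite('pics/t3.png',cv2.resize(p[100:280,120:320],None,fx=3,fy=3))
E
```

```text
[577.66994777 124.78631168 120.49218904] 1.970401958260708 [-1.21029749  0.21014445  0.60693684]
[-0.92, -0.1, 0.35] rz 0.1
[-1.9, -0.02, 0.35] rz 0.2
[-2.87, -0.05, 0.35] rz 0.3
[-3.84, -0.16, 0.35] rz 0.4
[-4.79, -0.38, 0.35] rz 0.5
[-5.71, -0.69, 0.35] rz 0.6
[-5.98, -0.8, 0.35] rz 0.63
[([664.5, 144.1, 147.2], 0.88)]
```

View pics/t3.png

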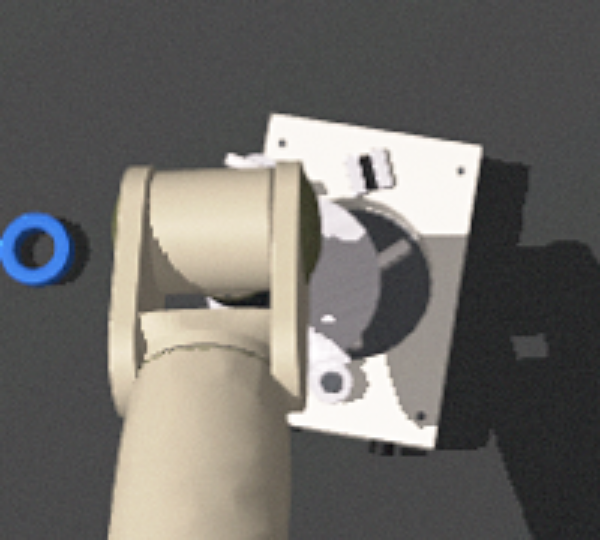

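The cover is following the push and is about halfway over the bowl. Continuing the swing to its stop.

Emit:
arm_command(commands=[[-0.9, -0.1, 0.2, 0, 0, 0.1, 0], [-1.9, 0, 0.2, 0, 0, 0.2, 0], [-2.9, -0.05, 0.2, 0, 0, 0.3, 0], [-3.8, -0.15, 0.2, 0, 0, 0.4, 0], [-4.4, -0.25, 0.2, 0, 0, 0.45, 0], [-4.9, -0.4, 0.2, 0, 0, 0.5, 0], [-5.4, -0.6, 0.2, 0, 0, 0.55, 0], [-5.8, -0.7, 0.2, 0, 0, 0.58, 0], [-6.0, -0.8, 0.2, 0, 0, 0.58, 0], [-6.0, -0.8, 0.2, 0, 0, 0.58, 0]])

```text
clock: 8.12
tool_pos: [593.5, 69.8, 118.5]
ee_rot: [-2.4, -2.021, -0.006]
wrist_force: [1.2, 16.6, 0.6]
gripper_width: -0.002
grip_force: 7.7
```

```bash

python3 - <<'E'
from h import *
o=env.get_obs(); print(o['tool_pos'],yaw(),o['wrist_force'],o['qpos'].round(2))
o=env.get_obs();p,d=env.camera('wrist');np.savez('w4.npz',p=p,d=d,tool_pos=o['tool_pos'],ee_rot=o['ee_rot']);cv2.imwrite('pics/w4.png',cv2.resize(p,None,fx=1.5,fy=1.5))
for q in ['stud_head','cover_knob']: print(q,[(r['at'],r['p']) for r in env.find_in('wrist',q)[:1]])
E
```

```text
[593.50603196  69.84565878 118.54869888] 1.3998192719620302 [ 1.16771917 16.64264175  0.6097542 ] [-0.08  0.57  1.41  0.01  1.16  0.09]
stud_head [([682.0, 33.2, 144.8], 0.87)]
cover_knob [([604.0, 73.0, 105.6], 0.82)]
```

View pics/w4.png

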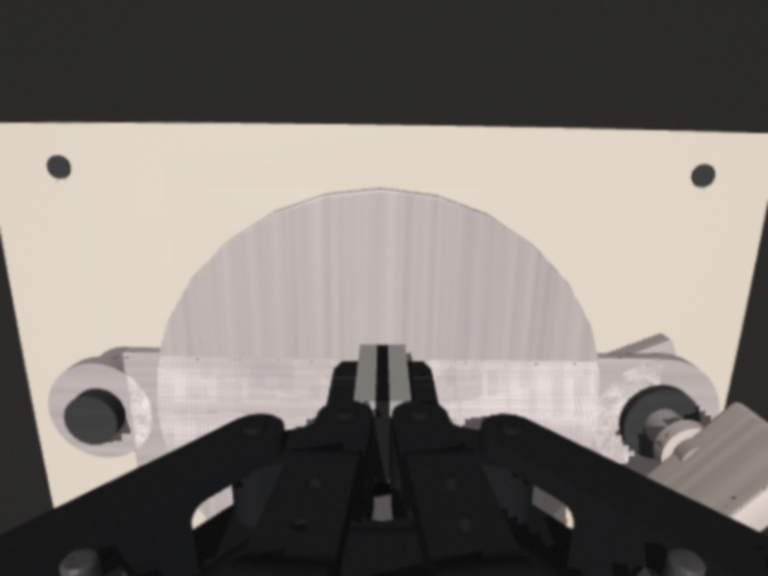

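The cover is shut against its stop: the force is 17 N and the stud sits over the keeper. The wing is at the right, around (700,470), turned roughly 0.5 rad. I'll back off, go above the stud and turn to match.

Emit:
arm_command(commands=[[1.5, 0, -1, 0, 0, 0, 0], [2, 0.5, -5, 0, 0, -0.1, 0], [1.5, 1.5, -9, 0, 0, -0.22, 0], [1, 3, -12, 0, 0, -0.34, 0], [0, 4.5, -14, 0, 0, -0.46, 0.3], [-1, 6, -14, 0, 0, -0.58, 0.5], [-1.5, 7.5, -14, 0, 0, -0.7, 0.6], [-2.1, 9.3, -14, 0, 0, -0.82, 0.6], [-2.1, 9.3, -14, 0, 0, -0.94, 0.6], [-2.1, 9.3, -14, 0, 0, -1.06, 0.6], [-2.1, 9.3, -14, 0, 0, -1.18, 0.6], [-2.1, 9.3, -14, 0, 0, -1.3, 0.6]])

```text
clock: 9.27
tool_pos: [681.6, 30.3, 258.2]
ee_rot: [-0.679, -3.067, 0.0]
wrist_force: [0.1, 0.9, 0.2]
gripper_width: 0.597
grip_force: 0.0
```

Emit:
arm_command(commands=[[0, 0, 0, 0, 0, -0.12, 0.6], [0, 0, 0, 0, 0, -0.24, 0.6], [0, 0, 0, 0, 0, -0.36, 0.6], [0, 0, 0, 0, 0, -0.48, 0.6], [0, 0, 0, 0, 0, -0.6, 0.6], [0, 0, 0, 0, 0, -0.6, 0.6], [0, 0, 0, 0, 0, -0.6, 0.6]])

```text
clock: 9.85
tool_pos: [681.6, 30.2, 258.4]
ee_rot: [0.242, -3.132, -0.0]
wrist_force: [0.8, 0.2, 0.2]
gripper_width: 0.598
grip_force: 0.0
```

```bash

python3 - <<'E'
from h import *
o=env.get_obs(); print(o['tool_pos'],yaw(),o['wrist_force'],o['qpos'].round(2),o['gripper_width'])
p,d=env.camera('wrist');np.savez('w5.npz',p=p,d=d,tool_pos=o['tool_pos'],ee_rot=o['ee_rot']);cv2.imwrite('pics/w5.png',cv2.resize(p,None,fx=1.5,fy=1.5))
for q in ['stud_head','cover_knob']:
    print(q,[(r['at'],r['p']) for r in env.find_in('wrist',q)[:1]])
# wing top by depth
ok=[];
for v in range(100,384,2):
  for u in range(100,420,2):
    if d[v,u]>0:
      w=world('wrist',u,v,d[v,u],o)
      if abs(w[2]-157)<5 and np.hypot(w[0]-683,w[1]-33)<40: ok.append((*w,u,v))
ok=np.array(ok); print(len(ok))
if len(ok): 
  m=ok[:,:2].mean(0); q=ok[:,:2]-m; s,e=np.linalg.eigh(q.T@q/len(q)); print(ok.mean(0).round(1),np.arctan2(e[1,1],e[0,1]),np.sqrt(12*s))
E
```

```text
[681.6450717   30.20585379 258.36824169] -2.98756364730674 [0.76964559 0.24069885 0.1548108 ] [-0.13  0.67  0.87 -0.    1.59 -1.85] 0.5982930844366975
stud_head []
cover_knob [([593.2, 44.6, 107.1], 0.89)]Traceback (most recent call last):
  File "<stdin>", line 11, in <module>
  File "h.py", line 5, in world
    c=env.get_calibration(cam); f=192/np.tan(np.radians(c['vfov'])/2)
ValueError: time passes only in moves, steps and waits
```

View pics/w5.png

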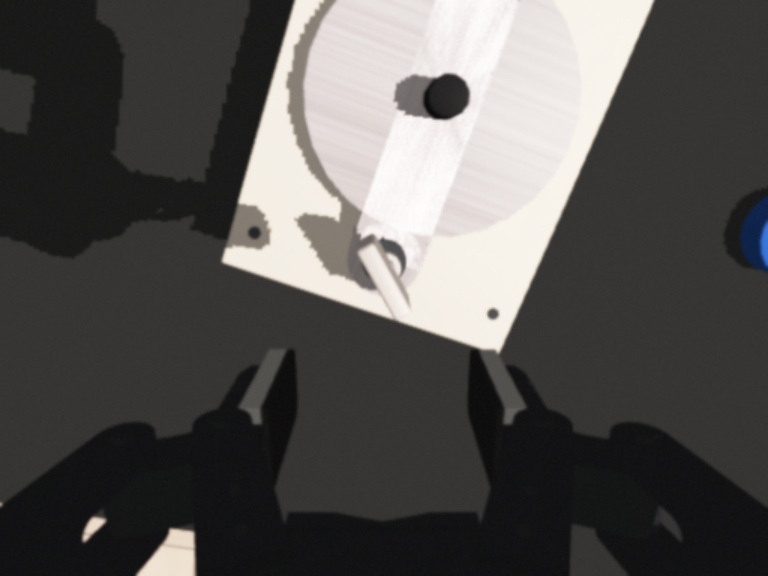

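The wrist view shows the wing running from about (370,242) to (402,313) and the knob at (447,96), so the cover is shut.

```bash

python3 - <<'E'
from h import *
o=np.load('w5.npz'); p=o['p']
a,b=[at_z('wrist',u/1.5,v/1.5,157,o) for u,v in [(368,244),(400,316)]]
print(a,b,np.arctan2(*(a-b)[1::-1]),np.linalg.norm(a-b),(a+b)/2)
print('knob',at_z('wrist',449/1.5,92/1.5,135,o))
wa=np.arctan2(*(a-b)[1::-1]); print('rel',rel([*((a+b)/2)[:2],149+19]),rel([683,32.8,149+19]),yaw())
E
```

```text
[664.10486806  22.42669214 157.        ] [698.13077649  43.76190745 157.        ] -2.581535950547196 40.16159678872684 [681.11782228  33.0942998  157.        ]
knob [587.41327093  50.59533493 135.        ]
rel [0.01 0.31 9.03] [-0.17  0.26  9.03] -2.987421018092151
```

Emit:
arm_command(commands=[[0, 0.3, 0, 0, 0, -0.12, 0.6], [-0.1, 0.3, 2, 0, 0, -0.24, 0.6], [-0.1, 0.3, 5, 0, 0, -0.36, 0.6], [-0.1, 0.3, 7, 0, 0, -0.4, 0.6], [-0.1, 0.3, 9, 0, 0, -0.4, 0.6], [-0.1, 0.3, 11, 0, 0, -0.4, 0.6], [-0.1, 0.3, 12.5, 0, 0, -0.4, 0.6], [-0.1, 0.3, 12.5, 0, 0, -0.4, 0.6]])

```text
clock: 10.67
tool_pos: [680.9, 33.2, 129.7]
ee_rot: [0.859, -3.016, -0.004]
wrist_force: [-0.1, 0.3, -0.9]
gripper_width: 0.601
grip_force: 0.0
```

Emit:
arm_command(commands=[[0, 0, 0, 0, 0, 0, 0.3], [0, 0, 0, 0, 0, 0, 0.1], [0, 0, 0, 0, 0, 0, 0], [0, 0, 0, 0, 0, 0, 0], [0, 0, 0, 0, 0, 0, 0], [0, 0, 0, 0, 0, 0, 0]], grip_force=60)

```text
clock: 11.17
tool_pos: [682.9, 32.9, 134.3]
ee_rot: [-0.862, 3.019, -0.002]
wrist_force: [2.2, 0.3, 2.2]
gripper_width: 0.103
grip_force: 61.4
```

```bash
python3 - <<'E'
from h import *
o=env.get_obs(); print(o['tool_pos'],yaw()+np.pi,o['wrist_force'],o['wrist_torque'],o['qpos'].round(2),o['gripper_width']*85)
E
```

```text
[682.90604943  32.87507376 134.33461171] 0.5560656611420218 [2.201858   0.27895347 2.17720737] [-0.05808065 -0.41666118 -0.01872116] [-0.12  0.74  1.07 -0.    1.32 -2.25] 8.769314703951158
```

The wing is gripped, with the pads about 9 mm apart. I'll turn it clockwise to the slot angle seen earlier (0.2 rad) and press gently.

Emit:
arm_command(commands=[[0, 0, 0, 0, 0, 0.12, 0], [0, 0, 0, 0, 0, 0.24, 0], [0, 0, 0, 0, 0, 0.35, 0], [0, 0, 0, 0, 0, 0.35, 0], [0, 0, 0.3, 0, 0, 0.35, 0], [0, 0, 0.5, 0, 0, 0.35, 0], [0, 0, 0.7, 0, 0, 0.35, 0], [0, 0, 0.8, 0, 0, 0.35, 0], [0, 0, 0.8, 0, 0, 0.35, 0]])

```text
clock: 11.92
tool_pos: [683.0, 32.8, 125.7]
ee_rot: [-0.327, 3.122, -0.001]
wrist_force: [5.3, -1.5, 5.4]
gripper_width: 0.098
grip_force: 61.9
```

```bash
python3 - <<'E'
from h import *
o=env.get_obs(); print(o['tool_pos'],yaw()+np.pi,o['wrist_force'],o['wrist_torque'],o['gripper_width']*85)
E
```

```text
[682.97523532  32.80472771 125.66931342] 0.20861754674523159 [ 5.31504788 -1.47448362  5.38625269] [-0.19151714 -0.77621873  0.0010736 ] 8.354375726264717
```

Emit:
arm_command(commands=[[0, 0, 0.3, 0, 0, 0, 0], [0, 0, 0.5, 0, 0, 0, 0], [0, 0, 0.7, 0, 0, 0, 0], [0, 0, 0.75, 0, 0, 0, 0], [0, 0, 0.75, 0, 0, 0, 0], [0, 0, 0.75, 0, 0, 0, 0]])

```text
clock: 12.42
tool_pos: [683.0, 32.8, 118.8]
ee_rot: [-0.327, 3.122, -0.001]
wrist_force: [4.2, -0.7, 8.5]
gripper_width: 0.104
grip_force: 62.1
```

The stud is through the slot, about 15.5 mm in. Turning clockwise.

Emit:
arm_command(commands=[[0, 0, 0, 0, 0, 0.1, 0], [0, 0, 0, 0, 0, 0.2, 0], [0, 0, 0, 0, 0, 0.32, 0], [0, 0, 0, 0, 0, 0.44, 0], [0, 0, 0, 0, 0, 0.56, 0], [0, 0, 0, 0, 0, 0.68, 0], [0, 0, 0, 0, 0, 0.8, 0], [0, 0, 0, 0, 0, 0.92, 0], [0, 0, 0, 0, 0, 1.04, 0], [0, 0, 0, 0, 0, 1.16, 0], [0, 0, 0, 0, 0, 1.28, 0], [0, 0, 0, 0, 0, 1.4, 0]])

```text
clock: 13.42
tool_pos: [682.6, 32.9, 118.7]
ee_rot: [1.77, 2.594, 0.001]
wrist_force: [1.5, -1.7, 7.9]
gripper_width: 0.099
grip_force: 62.3
```

```bash
python3 - <<'E'
from h import *
o=env.get_obs(); print(o['tool_pos'],yaw(),o['wrist_force'],o['wrist_torque'],o['gripper_width']*85)
E
```

```text
[682.6380665   32.94202653 118.6846888 ] 1.9443819255877273 [ 1.50817189 -1.72397835  7.89270843] [-0.15713945 -0.21013969  0.00914214] 8.37334469945157
```

Emit:
arm_command(commands=[[0, 0, 0, 0, 0, 0.08, 0], [0, 0, 0, 0, 0, 0.16, 0], [0, 0, 0, 0, 0, 0.22, 0], [0, 0, 0, 0, 0, 0.26, 0], [0, 0, 0, 0, 0, 0.26, 0], [0, 0, 0, 0, 0, 0.26, 0]])

```text
clock: 13.92
tool_pos: [682.4, 33.0, 118.6]
ee_rot: [2.085, 2.35, 0.0]
wrist_force: [-0.0, -0.4, 8.1]
gripper_width: 0.098
grip_force: 62.3
```

```bash
python3 - <<'E'
from h import *
o=env.get_obs(); print(o['tool_pos'],yaw(),o['wrist_force'],o['wrist_torque'],o['gripper_width']*85)
E
```

```text
[682.37998256  33.01347682 118.57446593] 1.6902550883457483 [-0.02904529 -0.36674225  8.07693024] [-0.1096729  -0.07728784  0.06131221] 8.313295102452644
```

Emit:
arm_command(commands=[[0, 0, 0, 0, 0, 0.05, 0], [0, 0, 0, 0, 0, 0.1, 0], [0, 0, 0, 0, 0, 0.1, 0]])

```text
clock: 14.17
tool_pos: [682.1, 33.0, 118.5]
ee_rot: [-2.202, -2.241, 0.001]
wrist_force: [-0.8, -0.9, 9.1]
gripper_width: 0.102
grip_force: 62.5
```

```bash
python3 - <<'E'
from h import *
o=env.get_obs(); print(o['tool_pos'],yaw(),o['wrist_force'],o['wrist_torque'],o['gripper_width']*85)
E
```

```text
[682.07479262  33.04754091 118.53355707] 1.588566298259178 [-0.82140215 -0.87586099  9.05354237] [-0.09645022  0.29750865  0.35983874] 8.663580462237956
```

The torque has risen to 0.36 N m, so it is at the stop. I'll ease up into the notch, let go and lift.

Emit:
arm_command(commands=[[0, 0, 0, 0, 0, -0.06, 0], [0, 0, -0.2, 0, 0, -0.06, 0], [0, 0, -0.4, 0, 0, -0.06, 0], [0, 0, -0.5, 0, 0, -0.06, 0], [0, 0, -0.5, 0, 0, -0.06, 0]])

```text
clock: 14.58
tool_pos: [682.2, 32.8, 122.8]
ee_rot: [-2.134, -2.305, 0.001]
wrist_force: [0.3, -4.0, 3.1]
gripper_width: 0.103
grip_force: 61.6
```

Emit:
arm_command(commands=[[0, 0, 0, 0, 0, 0, 0.2], [0, 0, 0, 0, 0, 0, 0.4], [0, 0, 0, 0, 0, 0, 0.6], [0, 0, 0, 0, 0, 0, 0.6], [0, 0, 0, 0, 0, 0, 0.6], [0, 0, -4, 0, 0, 0, 0.6], [0, 0, -8, 0, 0, 0, 0.6], [0, 0, -12, 0, 0, 0, 0.6], [0, 0, -14, 0, 0, 0, 0.6], [0, 0, -14, 0, 0, 0, 0.6], [0, 0, -14, 0, 0, 0, 0.6]])

```text
clock: 15.5
tool_pos: [682.5, 33.1, 263.5]
ee_rot: [2.133, 2.305, 0.002]
wrist_force: [-0.2, -0.5, -1.3]
gripper_width: 0.6
grip_force: 0.0
```

```bash
python3 - <<'E'
from h import *
o=env.get_obs(); print(o['tool_pos'],yaw(),o['wrist_force'])
p,d=env.camera('wrist');np.savez('w6.npz',p=p,d=d,tool_pos=o['tool_pos'],ee_rot=o['ee_rot']);cv2.imwrite('pics/w6.png',cv2.resize(p,None,fx=1.5,fy=1.5))
print([(r['at'],r['p']) for r in env.find_in('wrist','stud_head')])
E
```

```text
[682.4646983   33.09907951 263.51845023] 1.6479060742739395 [-0.24698964 -0.49983206 -1.2554847 ]
[([681.4, 31.7, 152.7], 0.86)]
```

View pics/w6.png

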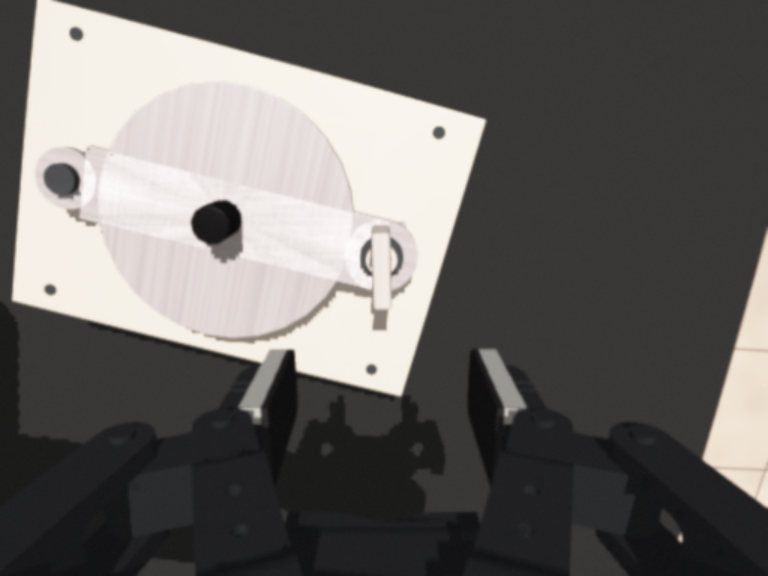

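```bash
python3 - <<'E'
from h import *
for n,(u0,u1,v0,v1),knob,plate in [('w5',(240,272,160,214),(299,62),(290,110)),('w6',(249,260,152,205),(144,146),(215,160))]:
    o=np.load(n+'.npz'); d=o['d']
    z=np.array([[world('wrist',u,v,d[v,u],o)[2] for u in range(u0,u1)] for v in range(v0,v1)])
    f=lambda c: np.median([world('wrist',c[0]+i,c[1]+j,d[c[1]+j,c[0]+i],o)[2] for i in (-2,0,2) for j in (-2,0,2)])
    h=np.histogram(z,bins=np.arange(100,166,3)); print(n,h[0].tolist(),'knob',f(knob),'plate',f(plate))
E
```

```text
w5 [0, 25, 220, 170, 9, 0, 0, 2, 18, 52, 18, 21, 20, 19, 27, 24, 27, 24, 467, 237, 0] knob 134.5438199303852 plate 107.01938011969278
w6 [0, 0, 0, 0, 0, 0, 0, 1, 1, 9, 2, 10, 6, 7, 23, 520, 3, 0, 0, 0, 0] knob 134.57096995497236 plate 106.84567923478562
```

The wing top now sits at 145–148 mm, down from 157 mm. That is about 10.5 mm in, so the stud is locked in its notch, and the gripper is clear of everything.

```bash
python3 -c "
from h import *
print(env.hand_in())"
```

```text
the job is handed in; nothing more can be done
None
```

I handed the job in: the rotor coasted freely at about 3 rad/s, the cover is shut against its stop, the stud sits about 10.5 mm in (in its locking notch), the gripper is clear, and the arm stayed away from the bottles and the tape roll; the hand-in returned no verdict.

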